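# Sort the stripped gearbox parts into their trays

## Task

Sort the five loose gearbox parts on the surface plate into the blue trays, each set down (not dropped) in the middle: the bronze worm wheel flat in the large square tray, the loose steel pinion shaft lying lengthwise in the long narrow tray, and the tan phenolic spacer standing in the small square tray. The two black set collars go flat in the round dish as a stack, the large one underneath and the small one centred on top of it. Leave the dial indicator where it lies.

Things in the scene. Friction and masses are not known exactly. Their poses are not given: they have to be found in the camera images.
- worm_wheel_center (a point): Bronze worm wheel lying flat: toothed round wheel, outer diameter 54 mm, 24 mm high, bore 15 mm, about 0.32 kg. Loose, on the plate. Point: its centre, half-way up (12 mm above what it lies on); z is its axis.
- pinion_shaft_center (a point): Loose steel pinion shaft lying on the plate: 100 mm long, toothed pinion 24 mm across and 36 mm wide at its middle, 14 mm journals; 0.20 kg. Rests on the pinion, does not roll by itself. Point: middle of the pinion, 12 mm above what it lies on; x runs along the shaft. (A longer pinion shaft, upright in the vise jaws at the left edge, is not this one.)
- large_collar_center (a point): Large black-oxide set collar (plain ring) lying flat: outer diameter 45 mm, bore 22 mm, 18 mm high, about 0.14 kg. Point: its centre, half-way up (9 mm); z is its axis.
- small_collar_center (a point): Small black-oxide set collar (plain ring) lying flat: outer diameter 30 mm, bore 12 mm, 16 mm high, about 0.06 kg. Point: its centre, half-way up (8 mm); z is its axis.
- spacer_center (a point): Tan phenolic spacer, a tube standing upright: outer diameter 32 mm, bore 16 mm, 30 mm high, about 0.05 kg. Point: its centre, half-way up (15 mm); z is its axis.
- wheel_tray: Large square tray, 124 x 124 mm outside. Blue plastic, fixed to the plate, walls 12 mm high and 4 mm thick, inner floor 4 mm above the plate. Origin: centre of its underside on the plate; x and y run along its sides.
- shaft_tray: Long narrow tray, 160 mm long (along its x) by 84 mm wide (along its y) outside. Blue plastic, fixed to the plate, walls 12 mm high and 4 mm thick, inner floor 4 mm above the plate. Origin: centre of its underside on the plate; x runs along its length.
- collar_dish: Round dish, 110 mm outer diameter. Blue plastic, fixed to the plate, walls 12 mm high and 4 mm thick, inner floor 4 mm above the plate. Origin: centre of its underside on the plate; z is up.
- spacer_tray: Small square tray, 90 x 90 mm outside. Blue plastic, fixed to the plate, walls 12 mm high and 4 mm thick, inner floor 4 mm above the plate. Origin: centre of its underside on the plate; x and y run along its sides.
- dial_indicator_center (a point): Chrome dial indicator, a bystander to leave where it lies, beyond the trays: round case 56 mm in diameter, 22 mm high, white face up, its stem reaching 73 mm from the centre along its -x. Point: the centre of its case, 11 mm above the plate.
There are look-alikes about, which are no part of the job. Leave any green or orange look-alike of the shaft_tray alone.

How it is judged:
By the outcome, as a careful person would: the job done as asked, in the order asked, and still so for the second after the job is handed in, with the robot touching nothing.
It also fails if it takes over 128 s, if anything falls off the work surface, if the arm or the gripper's body presses on something with over 40 N, if the wrist force passes 120 N, or if a joint passes its speed limit or range.

## Robot

A 7-joint arm with a two-finger parallel gripper is mounted at the origin on the work surface. World frame = base frame: x ahead of the robot, y to its left, z up, the work surface at z = 0. Lengths are in m, angles in rad, forces in N, time in s.
With the tool pointing down it reaches from about 0.35 to 0.9 m from the base axis. Payload 8.1 kg.
Tool frame: the origin (TCP) lies midway between the tips of the shut fingers; the grasp point (between the pads) lies arm.grip_point_offset behind it (arm.grip_point_offset is the distance from the TCP to the grasp point, in m); y points along the fingers, z is the direction in which the jaws open and shut, and the axes are right-handed (so a half turn about y gives the same grasp; the last joint's range is limited). The gripper opens to 92 mm and grips with 3 to 60 N. Pads are 19 mm wide; open, the fingers measure 130 mm over their backs; the gripper's body (75 mm by 190 mm) begins 47 mm behind the grasp point.
Start: joints at [1.186, 0.434, 0.025, 1.573, -0.012, 1.134, -0.075], TCP at [0.174, -0.6, 0.227] pointing down, gripper open.
Joint ranges: [-2.62, 2.62], [-0.44, 2.09], [-1.27, 1.32], [0.08, 2.57], [-1.32, 4.46], [0.12, 2], [-2.74, 2.74]. Speed limits (rad/s): [2.22, 2.22, 3.01, 3.01, 3.14, 3.14, 3.14].

## Interface

Orientations are given as a rotation vector (axis times angle).
In Python, from cell import arm, get_image, camera_info gives the robot as it stands.
- The arm moves only by the tool carry_out, never from a script. Its argument "steps" is one flat list of numbers, 5 for each row, row after row: the opening, from 0 (shut) to 1 (fully open), then the shift along the world's x, y, z in units of 0.1 m (1.0 is 0.1 m), then the turn about the world's z in units of 45 degrees (1.0 is 45 degrees). In form: [hand, dx, dy, dz, spin, hand, dx, dy, dz, spin, ...]. A call has 1 to 12 rows; each row is the pose to reach, as a shift and turn from the pose commanded when the call began; what a row does not reach only later rows make up. A row lasts 1/10 s, in which the tool goes at most 50 mm and 8.59 degrees, less where a joint would pass 70% of its speed; a pose out of reach is approached as far as the arm can. A call with a number of a shift or a turn outside -1 to 1 is refused whole. A call with a gripper value outside its range is refused whole. The fingers move at their own pace and stop on an object; "grip_force" is the grip in N (left out, the last holds). Time passes only in rows, so rows that repeat a pose let the fingers close. It gives the time, the measured TCP pose, the force and the opening at its end, in the units of the state.
- arm.observe(): the state, without advancing time (a new reading comes with each control period).
- get_image(name): name is "side" or "top" or "wrist"; returns (picture, depth): 384x512x3 uint8, red, green, blue; 384x512 float32, m along the optical axis (not along the pixel's ray), 0 where there is no reading.
- camera_info(name): a dict with "fovy" (degrees; the focal length in pixels is half the picture's height over the tangent of half this angle, whatever the lens; pixels are square), "cx", "cy" (the principal point, pixels), "R" (3x3) and "t" (3): a world point X has camera coordinates R X + t; the wrist camera has in their place "tool_from_camera" (4x4, takes a point from camera to tool coordinates, whose origin is the TCP and whose axes are the tool frame's). Camera axes: x right, y down, z forward; pixel columns grow to the right and rows downward; lengths in m; the calibration is good to about 2 mm. The wrist camera is an equidistant fisheye: a pixel r from the principal point sees the ray r / f radians off the axis. A picture is of the moment at which its call begins: read the wrist's pose just before it. camera_info takes no time and is no camera call.
- arm.sign_off(): hands the job in, once; it reports no verdict.
The state is a dict: "clock": time; "joints": joint angles; "dq": joint speeds; "joint_efforts": joint torques, N m; "position": TCP position; "ee_rot": TCP orientation; "force": force on the tool from outside, world axes, zero at the start; "ft_torque": the same for the moment, N m; "width": opening from 0.0 (shut) to 1.0 (fully open).
Only numpy, scipy, OpenCV 4.12 (cv2) and the standard library are available. Lean on these libraries where they do the work, as an engineer would, in place of code of your own. Each camera call takes 0.05 s, during which the arm holds its last target. There are 200 camera calls.

## Working session

There is one attempt and no reset: what is moved stays moved. The work goes in short steps, Python scripts to look and compute and a tool call to move; the robot and the scene stay as the last step left them, time stands still between calls to the robot, and variables do not carry over. Pictures are saved under pics/ and viewed, about 12 in all and at most 16, crops included, and the job is handed in when it is done.

Besides the shell and the picture viewer there is one more tool, called as name(argument=value, ...) on one line, values as JSON. carry_out: Moves the arm, as the interface text tells. Shifts and turns lie within -1 to 1; 1 stands for 0.1 m of shift or 45 degrees of turn. Its arguments: {"type":"object","properties":{"steps":{"type":"array","items":{"type":"number"}},"grip_force":{"type":"number"}},"required":["steps"]}

```bash
ls; mkdir -p pics
cat > h.py <<'E'
import numpy as np, cv2
from cell import arm, get_image, camera_info
def save(name,img): cv2.imwrite('pics/'+name+'.png',cv2.cvtColor(img,cv2.COLOR_RGB2BGR))
def K(n):
    c=camera_info(n); f=192/np.tan(np.radians(c['fovy'])/2); return f,c['cx'],c['cy'],c
def ray(n,u,v,z):
    "pixel -> world point on plane z (fixed cameras)"
    f,cx,cy,c=K(n); R=np.array(c['R']);t=np.array(c['t'])
    d=R.T@np.array([(u-cx)/f,(v-cy)/f,1]); o=-R.T@t
    return o+d*(z-o[2])/d[2]
E
python3 - <<'E'
from h import *
s=arm.observe(); print(s, arm.grip_point_offset)
for n in('top','side','wrist'):
    i,d=get_image(n); save(n+'0',i); np.savez('/tmp/'+n+'0',i=i,d=d); print(n,camera_info(n))
E
```

```text
pics
{'clock': 0.0, 'joints': array([ 1.18637675,  0.43523205,  0.02499749,  1.57410995, -0.01162809,
        1.13398468, -0.07509199]), 'dq': array([ 3.76357870e-04,  2.60206467e-04,  1.11597822e-03, -2.01389079e-04,
       -2.62498225e-04,  1.47173382e-03, -4.78290854e-05]), 'joint_efforts': array([ 5.22219198e-04, -6.67862034e+01,  9.84919444e-01, -3.14460111e+01,
       -6.06028922e-02,  4.26913938e-02,  1.72434725e-04]), 'position': array([ 0.17361143, -0.59986686,  0.22593464]), 'ee_rot': array([-0.29397641,  2.07220071, -2.06896033]), 'force': array([-0.07237535, -0.49711235,  0.3730233 ]), 'ft_torque': array([-0.00229967, -0.02937232,  0.07534835]), 'width': 0.9984910362244801} 0.0188
top {'fovy': 47.821919401041754, 'cx': 250.683273775495, 'cy': 190.35602445061707, 'R': array([[-0.01817864, -0.99979839, -0.00852759],
       [-0.98764883,  0.01928398, -0.15549251],
       [ 0.15562561,  0.00559562, -0.98780026]]), 't': array([0.02349171, 0.47606973, 1.11432726])}
side {'fovy': 47.413150905811996, 'cx': 254.6450340589335, 'cy': 189.31021547325662, 'R': array([[-0.92107501, -0.38938139, -0.00171875],
       [-0.24267832,  0.57749215, -0.77949346],
       [ 0.30451281, -0.71755484, -0.62640801]]), 't': array([0.48172418, 0.15206449, 1.04800268])}
wrist {'fovy': 65.70646984690485, 'cx': 260.90516284924996, 'cy': 187.2643430298776, 'tool_from_camera': array([[ 1.10675718e-03,  9.66469536e-01,  2.56778914e-01,
        -6.82642552e-02],
       [ 1.27006321e-03, -2.56780223e-01,  9.66468988e-01,
        -1.57409736e-01],
       [ 9.99998581e-01, -7.43521035e-04, -1.51167076e-03,
        -2.61770463e-04],
       [ 0.00000000e+00,  0.00000000e+00,  0.00000000e+00,
         1.00000000e+00]])}
```

View pics/top0.png

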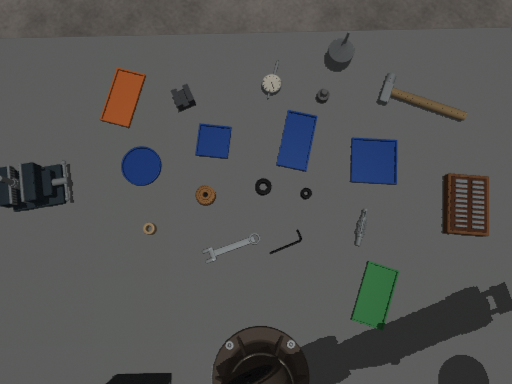

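View pics/side0.png

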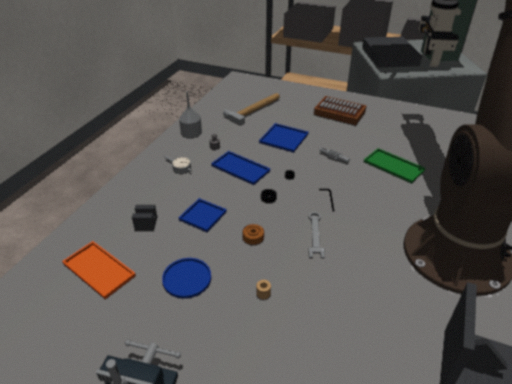

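Top view: wheel (205,195), large collar (263,187), small collar (306,193), spacer (149,229), pinion shaft (361,227). Trays: dish (141,166), small square (213,141), long blue (297,141), large square (374,161). The arm's shadow is at lower right. The side view agrees.

Run:
```python
from h import *
D=np.load('/tmp/top0.npz'); i=D['i'];hsv=cv2.cvtColor(i,cv2.COLOR_RGB2HSV)
def comp(m,u,v,r):
    w=np.zeros_like(m);cv2.rectangle(w,(u-r,v-r),(u+r,v+r),255,-1);m=m&w
    c,_=cv2.findContours(m,cv2.RETR_EXTERNAL,cv2.CHAIN_APPROX_NONE); return max(c,key=cv2.contourArea)
blue=cv2.inRange(hsv,(110,120,40),(130,255,255)); tan=cv2.inRange(hsv,(8,90,60),(25,255,255))
dark=cv2.inRange(i.max(2),0,45); br=cv2.inRange(i.min(2),88,255)
print(i[187,255:272].max(1), i[227,345:375].min(1))
for n,m,u,v,r,z in [('wheeltray',blue,374,161,40,.012),('shafttray',blue,297,141,40,.012),('spacertray',blue,213,141,28,.012),('dish',blue,141,166,30,.012),
  ('wheel',tan,205,195,16,.018),('spacer',tan,149,229,10,.025),('lcol',dark,263,187,12,.012),('scol',dark,306,193,9,.010),('shaft',br,361,227,22,.012)]:
    c=comp(m,u,v,r); p=c[:,0,:].astype(float)
    P=np.array([ray('top',a,b,z)[:2] for a,b in p])*1000
    (cx,cy),(w,h),a=cv2.minAreaRect(P.astype(np.float32))
    print(n,cv2.contourArea(c),'ctr',round(cx,1),round(cy,1),'size',round(w),round(h),'ang',round(a,1))
s=arm.observe()
from scipy.spatial.transform import Rotation as Ro
print(Ro.from_rotvec(s['ee_rot']).as_matrix().round(3))
```

```text
[43 24 24 26 44 87 95 94 93 94 95 89 41 25 27 30 66] [93 92 94 93 93 93 92 93 93 93 93 66 50 73 77 80 97 97 91 78 83 89 92 93
 93 93 93 93 93 92]
wheeltray 1929.5 ctr 557.3 -323.2 size 124 124 ang 86.0
shafttray 1618.0 ctr 619.6 -115.0 size 84 161 ang 76.8
spacertray 967.5 ctr 622.5 116.2 size 90 91 ang 82.7
dish 1156.5 ctr 555.9 316.2 size 108 104 ang 88.9
wheel 276.5 ctr 470.2 138.6 size 53 52 ang 63.2
spacer 92.5 ctr 382.4 285.2 size 30 27 ang 88.9
lcol 189.5 ctr 490.5 -17.7 size 41 41 ang 88.9
scol 83.0 ctr 470.6 -134.2 size 30 27 ang 88.9
shaft 1936.0 ctr 375.8 -279.3 size 122 118 ang 88.9
[[-0.961 -0.     0.278]
 [-0.278  0.001 -0.961]
 [ 0.    -1.    -0.001]]
```

carry_out(steps=[1,0.3,0.5,0,0,1,0.6,1,0,0,1,0.6,1,0,0], grip_force=20)

```text
clock: 0.45
position: [0.237, -0.4959, 0.2265]
ee_rot: [-0.297, 2.069, -2.064]
force: [0.3, -0.7, 0.9]
width: 1.004
```

carry_out(steps=[1,0.3,0.5,0,0,1,0.6,1,0,0,1,0.6,1,0,0])

```text
clock: 0.75
position: [0.2965, -0.3959, 0.2268]
ee_rot: [-0.298, 2.068, -2.065]
force: [0.3, -1.0, -0.2]
width: 0.998
```

carry_out(steps=[1,0.3,0.5,0,0,1,0.6,1,0,0,1,0.6,1,0,0])

```text
clock: 1.05
position: [0.3562, -0.296, 0.2269]
ee_rot: [-0.298, 2.068, -2.066]
force: [0.0, -0.4, -1.1]
width: 0.998
```

```bash
cat >> h.py <<'E'
from scipy.spatial.transform import Rotation as Ro
def wsnap(name):
    s=arm.observe(); i,d=get_image('wrist'); save(name,i); np.savez('/tmp/'+name,i=i,d=d,p=s['position'],r=s['ee_rot']); return i
def wray(name,uv,z):
    "wrist pixels (N,2) -> world points on plane z"
    D=np.load('/tmp/'+name+'.npz'); f,cx,cy,c=K('wrist'); T=np.array(c['tool_from_camera']); R=Ro.from_rotvec(D['r']).as_matrix()
    q=(np.atleast_2d(uv)-[cx,cy]).astype(float); r=np.linalg.norm(q,axis=1,keepdims=True)+1e-9; th=r/f
    d=np.hstack([q/r*np.sin(th),np.cos(th)])@T[:3,:3].T@R.T
    o=D['p']+R@T[:3,3]
    return o+d*((z-o[2])/d[:,2])[:,None]
def wpix(name,X):
    "world point -> wrist pixel"
    D=np.load('/tmp/'+name+'.npz'); f,cx,cy,c=K('wrist'); T=np.array(c['tool_from_camera']); R=Ro.from_rotvec(D['r']).as_matrix()
    x=T[:3,:3].T@(R.T@(np.array(X)-D['p'])-T[:3,3]); h=np.hypot(x[0],x[1]); th=np.arctan2(h,x[2])
    return x[:2]/h*th*f+[cx,cy]
E
python3 - <<'E'
from h import *
wsnap('w1'); print(wpix('w1',[.376,-.279,.012]))
E
```

```text
[253.22720534 145.59348098]
```

View pics/w1.png

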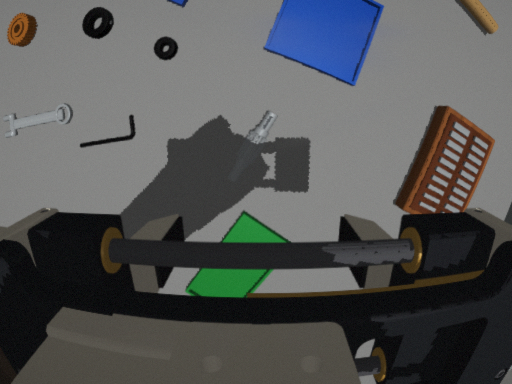

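carry_out(steps=[1,0.2,0.5,0,0,1,0.3,1,0,0,1,0.3,1,0,0])

```text
clock: 1.4
position: [0.385, -0.1953, 0.2269]
ee_rot: [-0.299, 2.068, -2.065]
force: [0.9, 0.0, -1.0]
width: 1.001
```

carry_out(steps=[1,0.2,0.5,0,0,1,0.3,1,0,0,1,0.3,1,0,0])

```text
clock: 1.7
position: [0.415, -0.0954, 0.227]
ee_rot: [-0.299, 2.067, -2.064]
force: [-0.3, -0.6, -0.2]
width: 1.003
```

carry_out(steps=[1,0.2,0.5,0,0,1,0.3,1,0,0,1,0.3,1,0,0])

```text
clock: 2.0
position: [0.4449, 0.0048, 0.2271]
ee_rot: [-0.298, 2.068, -2.064]
force: [-0.6, -0.8, -0.0]
width: 1.001
```

carry_out(steps=[1,0.1,0.5,0,0,1,0.2,1,0,0,1,0.2,1,0,0])

```text
clock: 2.3
position: [0.4645, 0.1053, 0.2271]
ee_rot: [-0.299, 2.069, -2.062]
force: [-0.5, -0.2, -1.1]
width: 1.001
```

carry_out(steps=[1,0,0.3,0,0,1,0,0.3,0,0,1,0,0.3,0,0])

```text
clock: 2.6
position: [0.4639, 0.1286, 0.2265]
ee_rot: [-0.295, 2.07, -2.071]
force: [-0.2, -0.5, -0.4]
width: 1.001
```

Run:
```python
from h import *
wsnap('w2'); print(wpix('w2',[.470,.1386,.024]))
```

```text
[255.04009288 158.76429858]
```

View pics/w2.png

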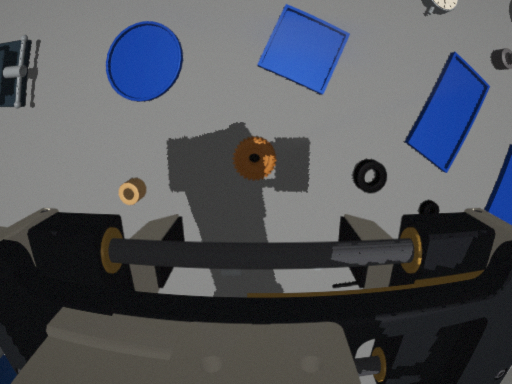

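Wheel bore at (255,158), which is where the top-view position projects to, so the two cameras agree. Going down to grasp.

carry_out(steps=[1,0.06,0.09,-0.5,0,1,0.06,0.09,-1,0,1,0.06,0.09,-1,0,1,0.06,0.09,-1,0], grip_force=30)

```text
clock: 3.05
position: [0.4695, 0.1373, 0.127]
ee_rot: [-0.295, 2.071, -2.073]
force: [0.1, 0.4, 1.2]
width: 1.001
```

carry_out(steps=[1,0,0,-0.4,0,1,0,0,-0.8,0,1,0,0,-1,0,1,0,0,-1,0,1,0,0,-1,0])

```text
clock: 3.55
position: [0.4715, 0.1388, 0.0289]
ee_rot: [-0.29, 2.07, -2.07]
force: [-0.7, 0.0, 0.3]
width: 1.0
```

carry_out(steps=[1,0,0,-0.12,0,1,0,0,-0.23,0,1,0,0,-0.23,0,0,0,0,-0.23,0,0,0,0,-0.23,0,0,0,0,-0.23,0,0,0,0,-0.23,0,0,0,0,-0.23,0,0,0,0,-0.23,0])

```text
clock: 4.45
position: [0.4699, 0.1387, 0.0039]
ee_rot: [-0.293, 2.07, -2.07]
force: [0.0, 0.4, 1.1]
width: 0.577
```

carry_out(steps=[0,0,0,0.3,0,0,0,0,0.8,0,0,0,0,0.9,0])

```text
clock: 4.75
position: [0.4717, 0.1398, 0.0976]
ee_rot: [-0.288, 2.069, -2.067]
force: [1.0, 0.9, -3.2]
width: 0.579
```

carry_out(steps=[0,0.1,-0.4,0,0,0,0.2,-0.8,0,0,0,0.2,-1,0,0])

```text
clock: 5.05
position: [0.4903, 0.0345, 0.0931]
ee_rot: [-0.29, 2.071, -2.075]
force: [-0.7, -0.6, -2.8]
width: 0.579
```

carry_out(steps=[0,0.1,-0.5,0,0,0,0.2,-1,0,0,0,0.2,-1,0,0])

```text
clock: 5.35
position: [0.5097, -0.0699, 0.0927]
ee_rot: [-0.285, 2.073, -2.081]
force: [-0.5, 0.1, -3.5]
width: 0.585
```

carry_out(steps=[0,0.1,-0.5,0,0,0,0.2,-1,0,0,0,0.2,-1,0,0])

```text
clock: 5.65
position: [0.5294, -0.17, 0.0926]
ee_rot: [-0.285, 2.072, -2.081]
force: [-0.6, 0.5, -2.7]
width: 0.579
```

carry_out(steps=[0,0.1,-0.5,0,0,0,0.2,-1,0,0,0,0.2,-1,0,0])

```text
clock: 5.95
position: [0.5487, -0.2703, 0.0925]
ee_rot: [-0.286, 2.072, -2.081]
force: [-0.5, 0.4, -3.4]
width: 0.582
```

carry_out(steps=[0,0.07,-0.4,0,0,0,0.07,-0.62,0,0,0,0.07,-0.62,0,0,0,0.07,-0.62,0,0])

```text
clock: 6.35
position: [0.556, -0.3231, 0.0926]
ee_rot: [-0.294, 2.073, -2.071]
force: [0.0, 0.8, -3.5]
width: 0.58
```

Run:
```python
from h import *
s=arm.observe(); print(s['position'],s['width'])
wsnap('w3'); print(wpix('w3',[.5573,-.3232,.004]))
i=np.load('/tmp/w3.npz')['i'];m=cv2.inRange(cv2.cvtColor(i,cv2.COLOR_RGB2HSV),(110,120,30),(130,255,255))
```

```text
[ 0.55598383 -0.32307057  0.09261819] 0.5799913422935383
[262.3618578  189.02021341]
```

View pics/w3.png

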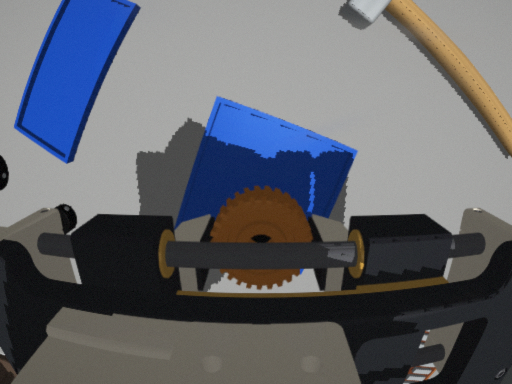

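Wheel is held flat with its bore at (262,240), and the tray is below. Lowering it.

carry_out(steps=[0,0.01,0,-0.3,0,0,0.01,0,-0.6,0,0,0.01,0,-0.76,0,0,0.01,0,-0.8,0,0,0.01,0,-0.82,0,0,0.01,0,-0.83,0,0,0.01,0,-0.84,0,0,0.01,0,-0.84,0])

```text
clock: 7.2
position: [0.5583, -0.3236, 0.0106]
ee_rot: [-0.292, 2.069, -2.071]
force: [0.0, 0.4, -3.5]
width: 0.582
```

carry_out(steps=[0,0,0,-0.01,0,0,0,0,-0.015,0,0,0,0,-0.02,0,0,0,0,-0.025,0,0,0,0,-0.025,0])

```text
clock: 7.7
position: [0.5578, -0.3234, 0.0079]
ee_rot: [-0.293, 2.07, -2.071]
force: [-3.2, 0.7, 4.6]
width: 0.581
```

carry_out(steps=[0.7,0,0,0,0,0.7,0,0,0,0,0.7,0,0,0,0,0.7,0,0,0.3,0,0.7,0,0,0.8,0,0.7,0,0,1,0,0.7,0,0,1,0])

```text
clock: 8.4
position: [0.5602, -0.3243, 0.1112]
ee_rot: [-0.287, 2.064, -2.072]
force: [-0.1, 0.4, -0.5]
width: 0.701
```

carry_out(steps=[1,-0.5,0.1,0.5,0,1,-1,0.2,0.9,0,1,-1,0.2,0.9,0,1,-1,0.2,0.9,0])

```text
clock: 8.8
position: [0.4555, -0.304, 0.1995]
ee_rot: [-0.291, 2.068, -2.074]
force: [-0.2, 0.4, 0.4]
width: 0.977
```

Run:
```python
from h import *
i,d=get_image('top'); save('top1',i); np.savez('/tmp/top1',i=i,d=d)
a=cv2.resize(i[200:255,330:395],None,fx=6,fy=6,interpolation=cv2.INTER_CUBIC)
w=np.load('/tmp/w1.npz')['i'][100:195,220:290]
w=np.clip(w.astype(float)*2,0,255).astype(np.uint8)
b=cv2.resize(w,None,fx=5.2,fy=5.2,interpolation=cv2.INTER_CUBIC)
H=max(len(a),len(b)); P=lambda x:np.pad(x,((0,H-len(x)),(0,0),(0,0)))
save('crop1',np.hstack([P(a),P(b)])); print(a.shape,b.shape)
```

```text
(330, 390, 3) (494, 364, 3)
```

View pics/crop1.png

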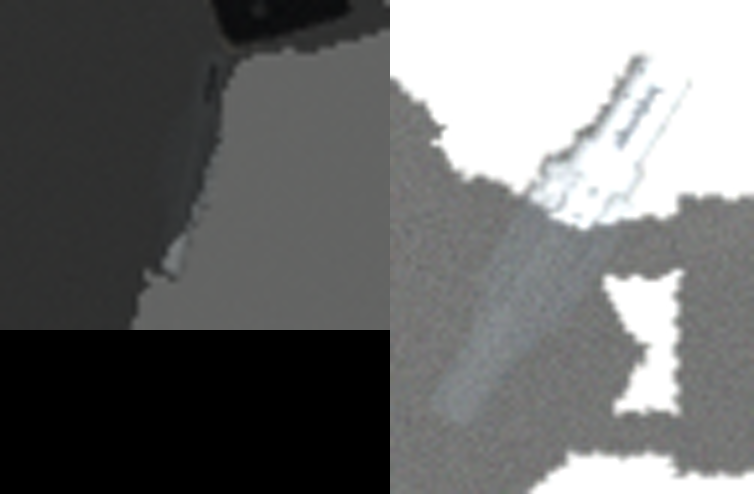

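Right crop (w1): shaft ends at about (664,70) and (452,412) in the crop, i.e. wrist pixels (272.7,113.5) and (231.9,179.2).

Run:
```python
from h import *
P=wray('w1',[[272.7,113.5],[231.9,179.2]],.013); print(P); d=P[0]-P[1]
print(P.mean(0),np.linalg.norm(d),np.degrees(np.arctan2(d[1],d[0])))
# contour in sunlit first top image via difference from local background
i=np.load('/tmp/top0.npz')['i'].astype(int); b=np.median(i[200:255,340:350].reshape(-1,3),0)
m=(np.abs(i-b).sum(2)>14).astype(np.uint8)*255; w=np.zeros_like(m); w[203:252,350:374]=255; m&=w
m=cv2.morphologyEx(m,cv2.MORPH_CLOSE,np.ones((3,3)))
c=max(cv2.findContours(m,0,1)[0],key=cv2.contourArea)
Q=np.array([ray('top',*p,.012)[:2] for p in c[:,0].astype(float)])*1000
print(cv2.minAreaRect(Q.astype(np.float32)), arm.observe()['position'])
```

```text
[[ 0.42164313 -0.29084477  0.013     ]
 [ 0.32672425 -0.26464517  0.013     ]]
[ 0.37418369 -0.27774497  0.013     ] 0.09846833105328875 -15.43062412470639
((376.0283203125, -276.6382141113281), (28.106918334960938, 102.77418518066406), 74.21528625488281) [ 0.45686266 -0.30395149  0.19811249]
```

carry_out(steps=[1,-0.4,0.1,-0.2,-0.18,1,-0.83,0.26,-0.5,-0.36,1,-0.83,0.26,-0.9,-0.54,1,-0.83,0.26,-1,-0.7,1,-0.83,0.26,-1,-0.7,1,-0.83,0.26,-1,-0.7])

```text
clock: 9.45
position: [0.3756, -0.2771, 0.0967]
ee_rot: [-0.275, -2.081, 2.08]
force: [0.7, -0.5, 0.0]
width: 0.998
```

carry_out(steps=[1,0,0,-0.3,0,1,0,0,-0.6,0,1,0,0,-0.85,0,1,0,0,-0.94,0,1,0,0,-0.94,0,1,0,0,-0.94,0])

```text
clock: 10.05
position: [0.3757, -0.2778, 0.0042]
ee_rot: [-0.281, -2.079, 2.08]
force: [0.1, 0.2, 0.5]
width: 1.001
```

carry_out(steps=[0,0,0,0,0,0,0,0,0,0,0,0,0,0,0,0,0,0,0,0,0,0,0,0,0,0,0,0,0,0,0,0,0,0,0,0,0,0,0,0,0,0,0,0,0,0,0,0,0,0])

```text
clock: 11.05
position: [0.3747, -0.2774, 0.0032]
ee_rot: [-0.28, -2.078, 2.078]
force: [-0.5, 0.1, -0.6]
width: 0.26
```

carry_out(steps=[0,0,0,0.3,0,0,0,0,0.8,0,0,0,0,0.9,0])

```text
clock: 11.35
position: [0.3768, -0.2783, 0.0971]
ee_rot: [-0.286, -2.078, 2.083]
force: [1.0, -0.4, -1.3]
width: 0.258
```

carry_out(steps=[0,0.4,0.2,0,0.05,0,0.8,0.5,0,0.05,0,1,0.6,0,0.05])

```text
clock: 11.65
position: [0.4782, -0.2138, 0.0933]
ee_rot: [-0.24, -2.105, 2.101]
force: [0.5, 0.2, -1.7]
width: 0.256
```

carry_out(steps=[0,0.4,0.3,0,0,0,0.8,0.6,0,0,0,1,0.6,0,0])

```text
clock: 11.95
position: [0.5783, -0.1506, 0.0929]
ee_rot: [-0.236, -2.109, 2.101]
force: [-0.0, 0.2, -1.8]
width: 0.258
```

carry_out(steps=[0,0.3,0.3,0,0,0,0.45,0.42,0,0,0,0.45,0.42,0,0,0,0.45,0.42,0,0])

```text
clock: 12.35
position: [0.619, -0.1153, 0.0922]
ee_rot: [-0.239, -2.099, 2.1]
force: [-1.0, -1.0, -2.2]
width: 0.26
```

Run:
```python
from h import *
wsnap('w4')
s=arm.observe(); R=Ro.from_rotvec(s['ee_rot']).as_matrix(); print(s['position'],R[:,0],np.degrees(np.arctan2(R[1,2],R[0,2])))
e=s['position']+R[:,0]*-.05+[0,0,.012-.003]; print(wpix('w4',e))
```

```text
[ 0.61862768 -0.11626316  0.09238785] [-0.97379864  0.2274053   0.00174191] -103.14426608490498
[263.33185906 146.632921  ]
```

View pics/w4.png

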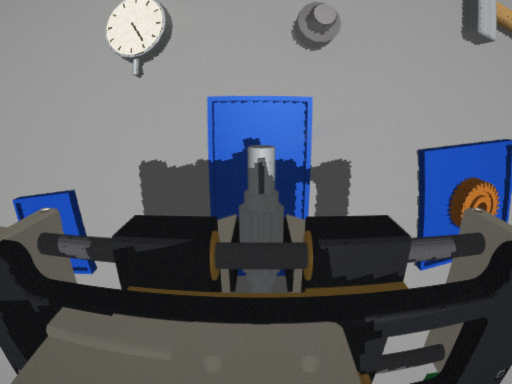

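Shaft end at (262,146), where predicted, and the shaft is parallel to the tray. The wheel sits in its tray at right.

carry_out(steps=[0,0.01,0.01,-0.3,0,0,0.01,0.01,-0.6,0,0,0.01,0.01,-0.76,0,0,0.01,0.01,-0.8,0,0,0.01,0.01,-0.82,0,0,0.01,0.01,-0.83,0,0,0.01,0.01,-0.84,0,0,0.01,0.01,-0.84,0])

```text
clock: 13.2
position: [0.6213, -0.1144, 0.0101]
ee_rot: [-0.243, -2.101, 2.101]
force: [0.5, 0.4, -1.0]
width: 0.258
```

carry_out(steps=[0,0,0,-0.01,0,0,0,0,-0.015,0,0,0,0,-0.02,0,0,0,0,-0.025,0,0,0,0,-0.025,0])

```text
clock: 13.7
position: [0.6208, -0.1144, 0.0073]
ee_rot: [-0.242, -2.1, 2.101]
force: [-2.6, -0.2, 5.5]
width: 0.26
```

carry_out(steps=[0.33,0,0,0,0,0.33,0,0,0,0,0.33,0,0,0,0,0.33,0,0,0.3,0,0.33,0,0,0.8,0,0.33,0,0,1,0,0.33,0,0,1,0])

```text
clock: 14.4
position: [0.6233, -0.1145, 0.1106]
ee_rot: [-0.249, -2.103, 2.103]
force: [0.5, -0.0, -0.8]
width: 0.327
```

carry_out(steps=[1,-0.3,0.4,0.3,0.1,1,-0.6,0.8,0.6,0.13,1,-0.6,1,0.6,0.13])

```text
clock: 14.7
position: [0.5592, -0.0131, 0.1679]
ee_rot: [-0.136, -2.157, 2.157]
force: [0.0, -0.5, 0.7]
width: 0.544
```

carry_out(steps=[1,-0.3,0.4,0,0,1,-0.6,0.8,0,0,1,-0.6,1,0,0])

```text
clock: 15.0
position: [0.4963, 0.089, 0.166]
ee_rot: [-0.128, -2.157, 2.157]
force: [0.6, -0.1, 0.3]
width: 0.801
```

carry_out(steps=[1,-0.3,0.4,0,0,1,-0.6,0.8,0,0,1,-0.6,1,0,0])

```text
clock: 15.3
position: [0.4363, 0.1888, 0.1661]
ee_rot: [-0.128, -2.157, 2.158]
force: [1.2, -0.5, 0.6]
width: 0.987
```

carry_out(steps=[1,-0.3,0.4,0,0,1,-0.58,0.8,0,0,1,-0.58,1,0,0,1,-0.58,1,0,0])

```text
clock: 15.7
position: [0.3813, 0.2889, 0.1663]
ee_rot: [-0.13, -2.16, 2.157]
force: [0.0, 0.3, 0.5]
width: 1.002
```

Run:
```python
from h import *
i=wsnap('w5')
s=arm.observe(); R=Ro.from_rotvec(s['ee_rot']).as_matrix(); print(s['position'],s['joints'],np.degrees(np.arctan2(R[1,2],R[0,2])))
print(wpix('w5',[.3824,.2852,.03]))
```

```text
[0.38196955 0.28667547 0.16604035] [-0.33778417  0.31505579 -0.51674435  1.96711592  0.19453386  0.90835721
 -2.64833072] -97.08734440325861
[264.97548611 176.12158437]
```

View pics/w5.png

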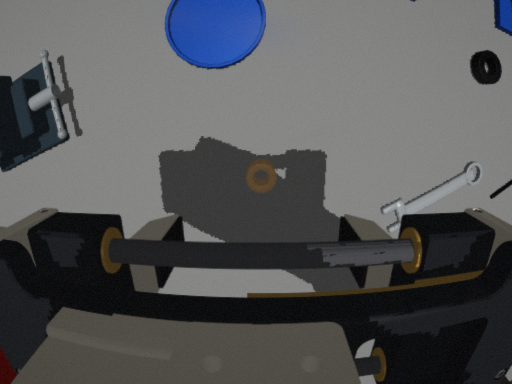

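Spacer top ring is centred at about (261,176), 4 px left of the prediction. Joint 7 is near its limit, so I'll turn the jaws back +20°.

Run:
```python
from h import *
i=np.load('/tmp/w5.npz')['i']; hsv=cv2.cvtColor(i,cv2.COLOR_RGB2HSV)
m=cv2.inRange(hsv,(5,80,30),(28,255,255)); w=np.zeros_like(m); w[150:205,235:290]=255; m&=w
c=max(cv2.findContours(m,0,1)[0],key=cv2.contourArea); q=cv2.minEnclosingCircle(c); print(q,cv2.boundingRect(c))
print(wray('w5',[q[0],[261,176]],.03), wray('w5',[q[0]],.028))
```

```text
((260.5, 175.40908813476562), 16.778305053710938) (246, 159, 31, 34)
[[0.38368444 0.28960833 0.03      ]
 [0.38301406 0.28918089 0.03      ]] [[0.38323914 0.28967093 0.028     ]]
```

carry_out(steps=[1,0,0.03,-0.2,0.15,1,0,0.03,-0.5,0.3,1,0,0.03,-0.9,0.44,1,0,0.03,-1,0.44,1,0,0.03,-1,0.44,1,0,0.03,-1,0.44], grip_force=20)

```text
clock: 16.35
position: [0.3834, 0.2886, 0.0676]
ee_rot: [-0.227, 2.107, -2.107]
force: [0.2, 0.6, 0.6]
width: 0.997
```

carry_out(steps=[1,0,0,-0.3,0,1,0,0,-0.5,0,1,0,0,-0.62,0,1,0,0,-0.62,0,1,0,0,-0.62,0])

```text
clock: 16.85
position: [0.3834, 0.2892, 0.0058]
ee_rot: [-0.23, 2.106, -2.105]
force: [-0.3, 0.3, 0.1]
width: 0.997
```

carry_out(steps=[0,0,0,0,0,0,0,0,0,0,0,0,0,0,0,0,0,0,0,0,0,0,0,0,0,0,0,0,0,0,0,0,0,0,0,0,0,0,0,0,0,0,0,0,0])

```text
clock: 17.75
position: [0.3828, 0.2887, 0.0047]
ee_rot: [-0.231, 2.106, -2.106]
force: [-0.7, 0.3, 0.2]
width: 0.348
```

carry_out(steps=[0,0,0,0.3,0,0,0,0,0.8,0,0,0,0,0.9,0])

```text
clock: 18.05
position: [0.3841, 0.2906, 0.0987]
ee_rot: [-0.227, 2.107, -2.1]
force: [-0.1, 0.5, -0.5]
width: 0.345
```

carry_out(steps=[0,0.4,-0.3,0,0,0,0.8,-0.6,0,0,0,1,-0.7,0,0])

```text
clock: 18.35
position: [0.4862, 0.2142, 0.0944]
ee_rot: [-0.225, 2.105, -2.111]
force: [0.5, 0.4, -1.1]
width: 0.35
```

carry_out(steps=[0,0.4,-0.3,0,-0.15,0,0.8,-0.6,0,-0.3,0,1,-0.7,0,-0.44])

```text
clock: 18.65
position: [0.5862, 0.1432, 0.0939]
ee_rot: [-0.149, -2.148, 2.154]
force: [-0.6, -0.2, -0.5]
width: 0.35
```

carry_out(steps=[0,0.3,-0.3,0,0,0,0.39,-0.33,0,0,0,0.39,-0.33,0,0,0,0.39,-0.33,0,0])

```text
clock: 19.05
position: [0.6207, 0.1166, 0.0942]
ee_rot: [-0.134, -2.156, 2.155]
force: [0.2, 0.8, -0.1]
width: 0.353
```

Run:
```python
from h import *
wsnap('w6')
s=arm.observe(); R=Ro.from_rotvec(s['ee_rot']).as_matrix(); print(s['position'],s['joints'],np.degrees(np.arctan2(R[1,2],R[0,2])))
```

```text
[0.62046737 0.11700446 0.09439164] [-1.77847799e-03  6.11921744e-01 -4.05061548e-01  1.67186050e+00
  2.87787783e-01  9.18280458e-01 -2.21296899e+00] -97.15002434086543
```

View pics/w6.png

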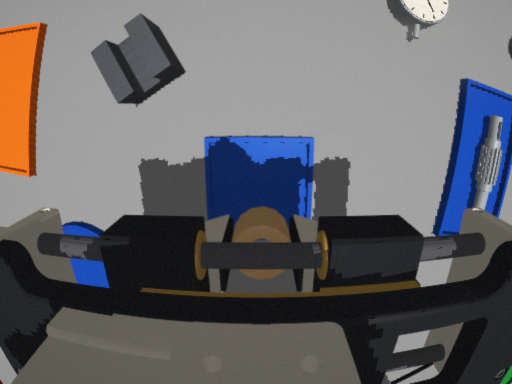

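Spacer held upright over the small tray, jaws square with it; the shaft is visible in its tray at right.

carry_out(steps=[0,0.01,0,-0.3,0,0,0.01,0,-0.6,0,0,0.01,0,-0.76,0,0,0.01,0,-0.8,0,0,0.01,0,-0.82,0,0,0.01,0,-0.83,0,0,0.01,0,-0.84,0,0,0.01,0,-0.84,0])

```text
clock: 19.9
position: [0.6233, 0.1158, 0.0115]
ee_rot: [-0.138, -2.157, 2.156]
force: [-0.5, -0.9, 0.2]
width: 0.349
```

carry_out(steps=[0,0,0,-0.01,0,0,0,0,-0.015,0,0,0,0,-0.02,0,0,0,0,-0.02,0,0,0,0,-0.02,0])

```text
clock: 20.4
position: [0.6228, 0.1156, 0.0088]
ee_rot: [-0.137, -2.156, 2.156]
force: [-0.1, -0.6, 0.2]
width: 0.346
```

carry_out(steps=[0,0,0,-0.006,0,0,0,0,-0.009,0,0,0,0,-0.009,0,0,0,0,-0.009,0])

```text
clock: 20.8
position: [0.6229, 0.1156, 0.0087]
ee_rot: [-0.137, -2.156, 2.156]
force: [-2.8, -1.0, 9.5]
width: 0.349
```

carry_out(steps=[0.42,0,0,0,0,0.42,0,0,0,0,0.42,0,0,0,0,0.42,0,0,0.3,0,0.42,0,0,0.8,0,0.42,0,0,1,0,0.42,0,0,1,0])

```text
clock: 21.5
position: [0.625, 0.1166, 0.1116]
ee_rot: [-0.143, -2.161, 2.157]
force: [0.3, -1.0, -0.9]
width: 0.419
```

carry_out(steps=[1,-0.4,-0.4,0.3,0.15,1,-0.8,-0.8,0.6,0.3,1,-1,-1,0.6,0.44])

```text
clock: 21.8
position: [0.5253, 0.0185, 0.167]
ee_rot: [-0.237, 2.102, -2.102]
force: [1.0, -0.9, 0.7]
width: 0.634
```

carry_out(steps=[1,-0.32,-0.34,0,0,1,-0.32,-0.34,0,0,1,-0.32,-0.34,0,0,1,-0.32,-0.34,0,0])

```text
clock: 22.2
position: [0.4945, -0.0144, 0.1664]
ee_rot: [-0.232, 2.106, -2.105]
force: [-0.6, -0.2, -0.2]
width: 0.97
```

```bash
cat >> h.py <<'E'
def ringdark(name,X,r,zt):
    "dark ring near world X: centre from enclosing circle, on plane zt"
    i=np.load('/tmp/'+name+'.npz')['i']; u=wpix(name,X).astype(int)
    m=cv2.inRange(i.max(2),0,30); w=np.zeros_like(m); cv2.circle(w,tuple(int(k) for k in u),r,255,-1); m&=w
    c=max(cv2.findContours(m,0,1)[0],key=cv2.contourArea); q=cv2.minEnclosingCircle(c)
    print(u,q,cv2.boundingRect(c),wray(name,[q[0]],zt)); return q
E
python3 - <<'E'
from h import *
i=wsnap('w7'); s=arm.observe(); print(s['position'],s['joints'][6])
ringdark('w7',[.4905,-.0177,.018],34,.015)
a=i[60:320,120:420]; save('w7c',cv2.resize(np.clip(a.astype(float)*1.8,0,255).astype(np.uint8),None,fx=2,fy=2))
print(wpix('w7',[.4905,-.0177,.018]))
E
```

```text
[ 0.49461251 -0.01398148  0.16633501] -1.6560389491583587
[263 179] ((262.5505065917969, 177.85353088378906), 21.153732299804688) (243, 157, 41, 43) [[ 0.49136591 -0.01603411  0.015     ]]
[263.91970411 179.60689118]
```

View pics/w7c.png

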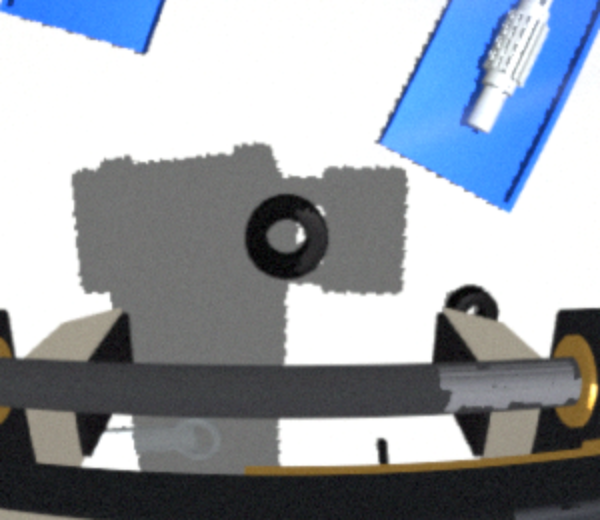

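Large collar ring at crop (287,236), world (0.491,-0.0165).

carry_out(steps=[1,-0.03,-0.02,-0.4,0,1,-0.035,-0.02,-0.8,0,1,-0.035,-0.02,-1,0,1,-0.035,-0.02,-1,0])

```text
clock: 22.65
position: [0.4889, -0.0159, 0.0638]
ee_rot: [-0.24, 2.108, -2.105]
force: [-0.4, 0.4, -0.0]
width: 0.996
```

carry_out(steps=[1,0,0,-0.3,0,1,0,0,-0.5,0,1,0,0,-0.62,0,1,0,0,-0.62,0,1,0,0,-0.62,0])

```text
clock: 23.15
position: [0.4913, -0.0167, 0.0055]
ee_rot: [-0.231, 2.105, -2.105]
force: [-0.5, -0.4, 0.6]
width: 1.0
```

carry_out(steps=[0,0,0,0,0,0,0,0,0,0,0,0,0,0,0,0,0,0,0,0,0,0,0,0,0,0,0,0,0,0,0,0,0,0,0,0,0,0,0,0])

```text
clock: 23.95
position: [0.4905, -0.0172, 0.0047]
ee_rot: [-0.231, 2.106, -2.106]
force: [-0.0, -0.2, 0.6]
width: 0.478
```

carry_out(steps=[0,0,0,0.3,0,0,0,0,0.8,0,0,0,0,0.9,0])

```text
clock: 24.25
position: [0.4928, -0.0165, 0.0987]
ee_rot: [-0.225, 2.103, -2.103]
force: [1.1, 0.3, -1.2]
width: 0.481
```

carry_out(steps=[0,0.1,0.4,0,0,0,0.2,0.8,0,0,0,0.2,1,0,0])

```text
clock: 24.55
position: [0.5115, 0.0866, 0.0949]
ee_rot: [-0.231, 2.106, -2.102]
force: [-0.7, -0.3, -1.6]
width: 0.478
```

carry_out(steps=[0,0.1,0.4,0,0,0,0.2,0.8,0,0,0,0.2,1,0,0])

```text
clock: 24.85
position: [0.531, 0.1871, 0.0945]
ee_rot: [-0.233, 2.106, -2.101]
force: [-0.0, -0.2, -0.9]
width: 0.475
```

carry_out(steps=[0,0.1,0.4,0,0,0,0.2,0.8,0,0,0,0.2,1,0,0])

```text
clock: 25.15
position: [0.5506, 0.287, 0.0942]
ee_rot: [-0.233, 2.107, -2.102]
force: [-0.2, 0.2, -2.0]
width: 0.48
```

carry_out(steps=[0,0.05,0.33,0,0,0,0.05,0.33,0,0,0,0.05,0.33,0,0,0,0.05,0.33,0,0])

```text
clock: 25.55
position: [0.5554, 0.3144, 0.094]
ee_rot: [-0.232, 2.105, -2.108]
force: [-0.2, -0.5, -1.0]
width: 0.476
```

Run:
```python
from h import *
i=wsnap('w8'); s=arm.observe(); print(s['position'],s['joints'][6],s['width'])
# dish rim from wrist picture at the earlier, unobstructed view w5/w2, circle fit on rim points
for n,(u,v),r in (('w2',(145,61),48),):
    im=np.load('/tmp/'+n+'.npz')['i']; m=cv2.inRange(cv2.cvtColor(im,cv2.COLOR_RGB2HSV),(110,120,30),(130,255,255))
    w=np.zeros_like(m); cv2.circle(w,(u,v),r,255,-1); c=max(cv2.findContours(m&w,0,1)[0],key=cv2.contourArea)
    P=wray(n,c[:,0].astype(float),.012)[:,:2]; A=np.c_[2*P,np.ones(len(P))]; x=np.linalg.lstsq(A,(P**2).sum(1),rcond=None)[0]
    print(n,x[:2],np.sqrt(x[2]+x[0]**2+x[1]**2))
D=np.load('/tmp/top0.npz')['i']; m=cv2.inRange(cv2.cvtColor(D,cv2.COLOR_RGB2HSV),(110,120,40),(130,255,255)); m[:,:115]=0;m[:,168:]=0
c=max(cv2.findContours(m,0,1)[0],key=cv2.contourArea); P=np.array([ray('top',*p,.012)[:2] for p in c[:,0].astype(float)])
A=np.c_[2*P,np.ones(len(P))]; x=np.linalg.lstsq(A,(P**2).sum(1),rcond=None)[0]; print('top',x[:2],np.sqrt(x[2]+x[0]**2+x[1]**2))
```

```text
[0.55556987 0.31419389 0.09419771] -2.2536355865607085 0.47926364071895927
w2 [0.55534131 0.31683157] 0.05435030121399843
top [0.55599346 0.31557109] 0.053389270913083126
```

View pics/w8.png

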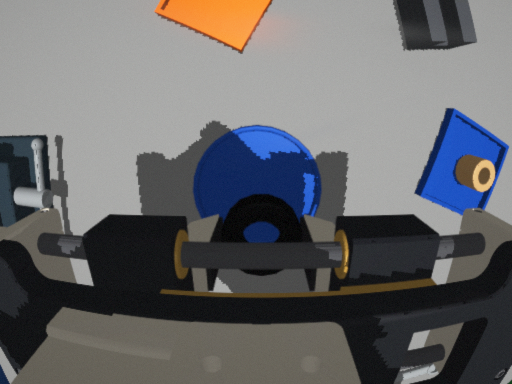

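Large collar held flat over the dish; the spacer stands in its tray at (472,173).

carry_out(steps=[0,0,0.02,-0.3,0,0,0,0.02,-0.6,0,0,0,0.02,-0.76,0,0,0,0.02,-0.8,0,0,0,0.02,-0.82,0,0,0,0.02,-0.84,0,0,0,0.02,-0.85,0,0,0,0.02,-0.85,0])

```text
clock: 26.4
position: [0.5559, 0.3181, 0.0104]
ee_rot: [-0.23, 2.106, -2.105]
force: [-0.4, 0.6, -1.9]
width: 0.477
```

carry_out(steps=[0,0,0,-0.006,0,0,0,0,-0.01,0,0,0,0,-0.01,0,0,0,0,-0.01,0])

```text
clock: 26.8
position: [0.5555, 0.3179, 0.0088]
ee_rot: [-0.231, 2.106, -2.106]
force: [0.1, -0.2, -0.1]
width: 0.478
```

carry_out(steps=[0,0,-0.015,0,0,0,0,-0.015,-0.005,0,0,0,-0.015,-0.01,0,0,0,-0.015,-0.01,0,0,0,-0.015,-0.01,0])

```text
clock: 27.3
position: [0.5556, 0.3164, 0.0087]
ee_rot: [-0.231, 2.105, -2.106]
force: [-3.5, -1.2, 8.9]
width: 0.478
```

carry_out(steps=[0.57,0,0,0,0,0.57,0,0,0,0,0.57,0,0,0,0,0.57,0,0,0.3,0,0.57,0,0,0.8,0,0.57,0,0,1,0,0.57,0,0,1,0])

```text
clock: 28.0
position: [0.5572, 0.318, 0.1115]
ee_rot: [-0.225, 2.106, -2.1]
force: [-0.3, 0.4, -0.7]
width: 0.567
```

carry_out(steps=[1,-0.1,-0.4,0.2,0,1,-0.2,-0.8,0.4,0,1,-0.2,-1,0.5,0])

```text
clock: 28.3
position: [0.5346, 0.2127, 0.1577]
ee_rot: [-0.231, 2.105, -2.11]
force: [0.2, 0.4, -0.3]
width: 0.783
```

carry_out(steps=[1,-0.1,-0.4,0,0,1,-0.2,-0.8,0,0,1,-0.2,-1,0,0])

```text
clock: 28.6
position: [0.5137, 0.112, 0.1565]
ee_rot: [-0.232, 2.106, -2.111]
force: [0.8, 0.0, 0.5]
width: 0.989
```

carry_out(steps=[1,-0.1,-0.4,0,0,1,-0.2,-0.8,0,0,1,-0.2,-1,0,0])

```text
clock: 28.9
position: [0.4934, 0.0123, 0.1565]
ee_rot: [-0.232, 2.107, -2.111]
force: [0.5, 0.5, 0.2]
width: 1.002
```

carry_out(steps=[1,-0.1,-0.4,0,0,1,-0.2,-0.8,0,0,1,-0.2,-1,0,0])

```text
clock: 29.2
position: [0.4732, -0.0875, 0.1565]
ee_rot: [-0.231, 2.108, -2.11]
force: [1.1, 0.3, -0.0]
width: 0.997
```

carry_out(steps=[1,-0.05,-0.4,0,0,1,-0.05,-0.5,0,0,1,-0.05,-0.5,0,0,1,-0.05,-0.5,0,0])

```text
clock: 29.6
position: [0.4704, -0.1326, 0.1572]
ee_rot: [-0.232, 2.107, -2.105]
force: [-0.3, 0.4, -0.4]
width: 1.004
```

Run:
```python
from h import *
wsnap('w9'); s=arm.observe(); print(s['position'],s['joints'][6],s['width'])
ringdark('w9',[.4706,-.1342,.016],26,.013)
# large collar in dish, top camera
i,d=get_image('top'); np.savez('/tmp/top2',i=i,d=d); save('top2',i)
m=cv2.inRange(i.max(2),0,45); w=np.zeros_like(m); cv2.circle(w,(141,166),16,255,-1); m&=w
c=max(cv2.findContours(m,0,1)[0],key=cv2.contourArea); q=cv2.minEnclosingCircle(c); print(q,ray('top',*q[0],.019))
```

```text
[ 0.47056393 -0.13206571  0.15742222] -1.392274499775132 0.9965135012355105
[263 176] ((261.0, 175.875), 14.440170288085938) (248, 162, 27, 29) [[ 0.4704899  -0.13183398  0.013     ]]
((141.0, 165.0), 8.24631118774414) [0.55532273 0.31311556 0.019     ]
```

Small collar measured at (0.4705,-0.132) by the wrist view; descending.

carry_out(steps=[1,0,0,-0.4,0,1,0,0,-0.8,0,1,0,0,-1,0,1,0,0,-1,0], grip_force=15)

```text
clock: 30.1
position: [0.4687, -0.1318, 0.0554]
ee_rot: [-0.239, 2.109, -2.104]
force: [-0.3, -0.4, 0.9]
width: 1.001
```

carry_out(steps=[1,0,0,-0.3,0,1,0,0,-0.45,0,1,0,0,-0.53,0,1,0,0,-0.53,0,1,0,0,-0.53,0])

```text
clock: 30.6
position: [0.4713, -0.1334, 0.0057]
ee_rot: [-0.23, 2.104, -2.105]
force: [-0.1, 0.2, -0.5]
width: 1.0
```

carry_out(steps=[0,0,0,0,0,0,0,0,0,0,0,0,0,0,0,0,0,0,0,0,0,0,0,0,0,0,0,0,0,0,0,0,0,0,0,0,0,0,0,0,0,0,0,0,0,0,0,0,0,0])

```text
clock: 31.6
position: [0.4705, -0.1336, 0.0047]
ee_rot: [-0.231, 2.106, -2.106]
force: [-0.3, 0.2, -0.2]
width: 0.321
```

carry_out(steps=[0,0,0,0.3,0,0,0,0,0.8,0,0,0,0,1,0,0,0,0,1,0])

```text
clock: 32.0
position: [0.4725, -0.134, 0.1077]
ee_rot: [-0.225, 2.101, -2.106]
force: [0.4, 0.2, -0.5]
width: 0.32
```

carry_out(steps=[0,0,0.4,0,0,0,0,0.8,0,0,0,0,1,0,0])

```text
clock: 32.3
position: [0.4697, -0.0304, 0.104]
ee_rot: [-0.235, 2.106, -2.103]
force: [0.6, 0.8, -1.5]
width: 0.322
```

carry_out(steps=[0,0,0.4,0,0,0,0,0.8,0,0,0,0,1,0,0])

```text
clock: 32.6
position: [0.4696, 0.0699, 0.1039]
ee_rot: [-0.236, 2.106, -2.103]
force: [0.5, -0.4, -0.0]
width: 0.323
```

carry_out(steps=[0,0,0.4,0,0,0,0,0.8,0,0,0,0,1,0,0])

```text
clock: 32.9
position: [0.4695, 0.17, 0.1039]
ee_rot: [-0.236, 2.106, -2.103]
force: [0.7, -0.5, -0.5]
width: 0.321
```

carry_out(steps=[0,0,0.4,0,0,0,0,0.8,0,0,0,0,1,0,0])

```text
clock: 33.2
position: [0.4693, 0.2701, 0.1038]
ee_rot: [-0.236, 2.106, -2.103]
force: [0.5, -0.5, -0.3]
width: 0.32
```

carry_out(steps=[0,0.1,0.3,0,0,0,0.1,0.3,0,0,0,0.1,0.3,0,0,0,0.1,0.3,0,0,0,0.1,0.3,0,0])

```text
clock: 33.7
position: [0.4803, 0.2949, 0.1043]
ee_rot: [-0.231, 2.106, -2.108]
force: [-0.6, 0.8, -1.2]
width: 0.32
```

Run:
```python
from h import *
i=wsnap('w10'); s=arm.observe(); print(s['position'],s['joints'][6],s['width'])
ringdark('w10',[.5555,.315,.022],42,.022)
p=s['position']; z=p[2]-.0047+.016; print('held expected pix',wpix('w10',[p[0],p[1],z]))
a=i[60:300,130:400]; save('w10c',cv2.resize(np.clip(a.astype(float)*1.8,0,255).astype(np.uint8),None,fx=2.4,fy=2.4))
```

```text
[0.48050363 0.29505206 0.10446265] -2.301894076957547 0.3211409412929701
[257  98] ((255.03591918945312, 98.42265319824219), 15.04708480834961) (240, 84, 31, 22) [[0.55496369 0.31660717 0.022     ]]
held expected pix [261.60228473 239.81707126]
```

View pics/w10c.png

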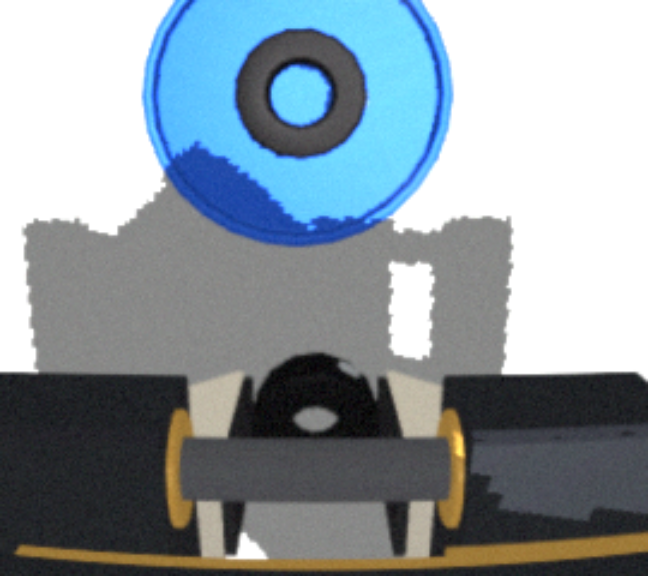

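Large collar ring centred at crop (301,92.5), i.e. pixel (255.4,98.5). Held small collar: front bottom edge at crop (318,352), i.e. (262.5,206.7).

Run:
```python
from h import *
D=np.load('/tmp/w10.npz'); R=Ro.from_rotvec(D['r']).as_matrix(); p=D['p']
L=wray('w10',[[255.4,98.5]],.022)[0]
F=wray('w10',[[262.5,206.7]],p[2]-.0047)[0]
print('large',L,'front pt in tool',R.T@(F-p)); S=F+R[:,0]*.015
print('held centre',S,'tcp',p,'move',L-S,'alt',L-p)
```

```text
large [0.55496378 0.31631098 0.022     ] front pt in tool [-0.01360323  0.00468829  0.00042617]
held centre [0.47906999 0.2941688  0.09956565] tcp [0.48034486 0.29489214 0.10425224] move [ 0.07589379  0.02214218 -0.07756565] alt [ 0.07461892  0.02141884 -0.08225224]
```

carry_out(steps=[0,0.4,0.1,0,0,0,0.755,0.22,0,0,0,0.755,0.22,0,0,0,0.755,0.22,-0.3,0,0,0.755,0.22,-0.55,0,0,0.755,0.22,-0.68,0,0,0.755,0.22,-0.72,0,0,0.755,0.22,-0.74,0,0,0.755,0.22,-0.75,0,0,0.755,0.22,-0.75,0,0,0.755,0.22,-0.75,0])

```text
clock: 34.85
position: [0.5564, 0.3187, 0.0306]
ee_rot: [-0.23, 2.106, -2.105]
force: [0.3, 1.1, -0.4]
width: 0.319
```

carry_out(steps=[0,0,0,-0.005,0,0,0,0,-0.01,0,0,0,0,-0.015,0,0,0,0,-0.015,0])

```text
clock: 35.25
position: [0.556, 0.3183, 0.0281]
ee_rot: [-0.231, 2.106, -2.106]
force: [-0.3, -0.4, -0.7]
width: 0.319
```

carry_out(steps=[0,0,-0.015,0,0,0,0,-0.015,0,0,0,0,-0.015,-0.007,0,0,0,-0.015,-0.013,0,0,0,-0.015,-0.013,0])

```text
clock: 35.75
position: [0.556, 0.3168, 0.0268]
ee_rot: [-0.231, 2.106, -2.106]
force: [-0.5, 0.2, -0.4]
width: 0.323
```

carry_out(steps=[0,0,0,-0.005,0,0,0,0,-0.009,0,0,0,0,-0.009,0])

```text
clock: 36.05
position: [0.556, 0.3169, 0.0267]
ee_rot: [-0.231, 2.105, -2.106]
force: [-0.7, -1.2, 6.1]
width: 0.32
```

carry_out(steps=[0.43,0,0,0,0,0.43,0,0,0,0,0.43,0,0,0,0,0.43,0,0,0.2,0,0.43,0,0,0.6,0,0.43,0,0,1,0,0.43,0,0,1,0])

```text
clock: 36.75
position: [0.5585, 0.3194, 0.1318]
ee_rot: [-0.223, 2.107, -2.098]
force: [0.5, 0.4, -0.1]
width: 0.429
```

carry_out(steps=[0.43,-0.4,-0.1,0,0,0.43,-0.75,-0.22,0,0,0.43,-0.75,-0.22,0,0,0.43,-0.75,-0.22,0,0])

```text
clock: 37.15
position: [0.4808, 0.2947, 0.1261]
ee_rot: [-0.231, 2.105, -2.106]
force: [0.2, 0.2, 0.0]
width: 0.429
```

Run:
```python
from h import *
i=wsnap('w11'); s=arm.observe(); print(s['position'])
u=wpix('w11',[.555,.3165,.038]); print(u); x,y=int(u[0])-60,max(0,int(u[1])-60)
a=i[y:y+120,x:x+120]; A=cv2.resize(np.clip(a.astype(float)*2.5,0,255).astype(np.uint8),None,fx=3.6,fy=3.6)
t,_=get_image('top'); np.savez('/tmp/top3',i=t); b=t[90:260,110:420]; save('fin',np.hstack([A[:432],cv2.resize(b,None,fx=1.15,fy=432/170)])) if 0 else None
B=cv2.resize(b,None,fx=1.18,fy=1.18); C=np.zeros((432,B.shape[1],3),np.uint8); C[:len(B)]=B
save('fin',np.hstack([A,C])); print(x,y)
```

```text
[0.48175535 0.29494668 0.12613985]
[255.16191709  99.31978922]
195 39
```

View pics/fin.png

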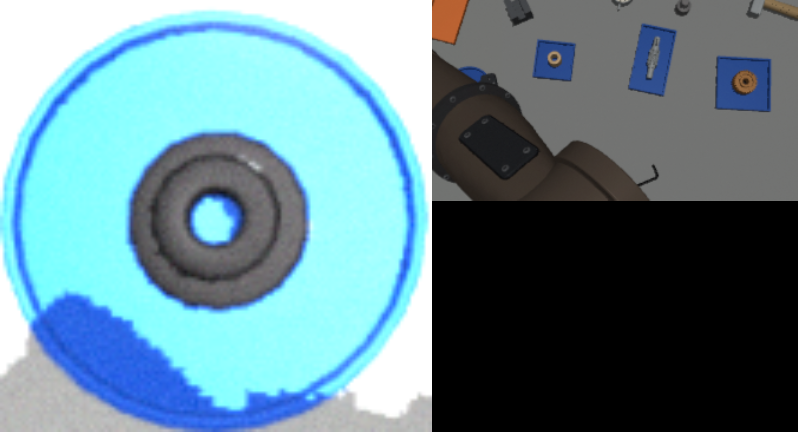

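The stack is concentric: small collar (216,217), large (219,220), dish (216,220), at about 4 px/mm. The spacer, shaft and wheel sit mid-tray. Handing in.

```bash
python3 -c "
from cell import arm
print(arm.observe()['clock'],arm.sign_off())"
```

```text
the job is handed in; nothing more can be done
37.25 None
```

All five parts are in their trays, placed in the order you listed, and the job was handed in at 37.25 s. Each part was lowered until light contact (about 5–10 N) before release.

- **Collar stack:** The last wrist picture shows the small collar on top, the large one under it and the dish all concentric to about 1 mm.
- **Wheel, shaft and spacer:** The final top view shows the wheel flat, the shaft lengthwise and the spacer standing, each mid-tray. I judged these by eye and did not re-measure them.
- **Dial indicator:** It was never approached. The final crop cuts it off at the edge, so I did not re-measure its position.

**Measurements that disagreed:**
- **Spacer:** The top camera's first fix was about 4 mm off in y, so I used the wrist camera's.
- **Small collar:** The two cameras differed by about 2 mm in y, and I used the wrist camera's value.
- **Large collar in the dish:** The top view read it about 3 mm off in y. Both wrist views put it at the centre, so I left it.

No check failed at the end.

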